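# Unlock the medicine box with its key and put the key away

### The arm

A 6-joint arm with a two-finger parallel gripper is mounted at the origin on a cart in front of the work surface, level with it; the furniture and walls round the work are solid. World frame = base frame: x ahead of the robot, y to its left, z up, the work surface at z = 0. Lengths are in mm, angles in rad, forces in N, time in s.
With the tool pointing down it reaches from about 350 to 775 mm from the base axis. Payload 7.3 kg.
Tool frame: the origin (TCP) lies at the very end of the fingers, on their centre line; the grasp point (between the pads) lies 19 mm behind it; z points along the fingers, y is the line along which they close (so a half turn about z gives the same grasp; the last joint's range is limited). The gripper opens to 92 mm and grips with 3 to 60 N. Pads are 19 mm wide; open, the fingers measure 130 mm over their backs; the gripper's body (75 mm by 190 mm) begins 47 mm behind the grasp point.
Start: joints at [-1.307, 0.342, 1.524, -0, 1.275, -0.146], TCP at [209.197, -481.541, 226.741] pointing down, gripper open.
Joint ranges: [-2.53, 2.53], [-0.77, 2.02], [0.04, 2.7], [-1, 4.14], [0.28, 2.66], [-3.11, 3.11]. Speed limits (rad/s): [2.57, 2.57, 3.14, 3.14, 3.14, 3.14].

### API

Orientations are given as a unit quaternion [w, x, y, z].
In Python, from station import observe, read_camera, sign_off, find_in, mark_of gives the robot as it stands.
- The arm moves only by the shell command python3 -m creep 'ROWS' [OPENING]. ROWS is JSON, a list of rows, each a list of 2 entries, a list of its own where there are three numbers: the shift along the tool's x, y, z in m, then the turn about the tool's z in rad. A call has 1 to 12 rows; each row is the pose to reach, as a shift and turn from the pose commanded when the call began, along the tool's axes at that moment; what a row does not reach only later rows make up. A row lasts 1/12 s, in which the tool goes at most 41.7 mm and 7.16 degrees, less where a joint would pass 70% of its speed; a pose out of reach is approached as far as the arm can. A call with a gripper value outside its range is refused whole. OPENING is the closure, from 0 (fully open) to 1 (shut), set as the call begins (- or left out, the last holds). The fingers move at their own pace and stop on an object; the grip force is fixed at half the most. Time passes only in rows, so rows that repeat a pose let the fingers close. It gives the time, the measured TCP pose, the force, the opening and the grip force at its end, in the units of the state.
- observe(): the state, without advancing time (a new reading comes with each control period).
- read_camera(name): name is "scene" or "top" or "wrist"; returns a dict with "pixels" (420x560x3 uint8, blue, green, red), "fx", "fy", "cx", "cy" (pixels), "view" (4x4, takes a point from world to camera coordinates). Camera axes: x right, y down, z forward; pixel columns grow to the right and rows downward; lengths in mm; the calibration is good to about 2 mm. A picture is of the moment at which its call begins. There is no depth.
- sign_off(): hands the job in; it is judged then, once.
Trained networks look in a picture, given as the dict that the camera call returned (one of the last four; its "shot" number tells which), for a name from the list of things; names that differ only in an ending like _2 or _b are one class to them, and where a whole thing is asked for, a point or a joint stands for the part that bears it (a point fixed in the world has none). Each returns a list of dicts, best first, with "conf" (0 to 1); they miss things now and then, are a little off and sometimes report something else, mostly with a low value. They report only what shows in the picture. A call takes as long as a camera call. They do not tell look-alikes from the thing itself.
- find_in(picture, label): "centre" ([x, y, z] in mm, in the coordinates of the camera as it stood for that picture, good to about 4 mm: the middle of the surface that is visible of it).
- mark_of(picture, label): "centre" ([x, y, z] in mm, in the coordinates of the camera as it stood for that picture, good to about 4 mm: a listed point, or the origin of a listed thing).
The state is a dict: "t": time; "qpos": joint angles; "qvel": joint speeds; "tau": joint torques, N m; "eef_pos": TCP position; "eef_rot": TCP orientation; "force": force on the tool from outside, world axes, zero at the start; "ft_torque": the same for the moment, N m; "finger_gap": finger opening in mm; "gripper_force": force on a finger pad.
Only numpy, scipy, OpenCV 4.12 (cv2) and the standard library are available. Lean on these libraries where they do the work, as an engineer would, in place of code of your own. Each camera call takes 0.05 s, during which the arm holds its last target. There are 200 camera calls.

### The job

Unlock the white medicine box: take the red key from its wooden holder, push it fully into the lock on the lid, gently turn it clockwise to its stop so that the bolt draws back, turn it back home and pull it straight out. Then leave the key leaning blade down in the white ramekin. Do not force the key or the lock, and leave the box, the holder and the other things where they are.

Things in the scene. Friction and masses are not known exactly. Their poses are not given: they have to be found in the camera images.
- box: White steel medicine box, 140 (x) x 190 (y) x 70 mm high, lid shut, fixed to the worktop; keeper staple and bolt are on its -x side. Origin at the centre of its underside, z up. On the lid stands a dark steel lock, 70 x 66 mm; in it a steel ring, 58 mm outside, 26 mm inside, round the brass core, 1.5 mm above the core face.
- keyway (a point): Drawn place of the middle of the keyway's mouth, on the brass core's face, 100 mm above the worktop; axes as the box's. The lock is fitted loosely: the real keyway lies up to 4 mm from here along the box's x and up to 4 mm along its y (differs each run, fixed during it, not measured: see or feel for it). Height and direction are true. Beside the slot the face is flat and rigid.
- core (a joint): Brass core with the keyway: slot 16 mm along box x at home, 6 mm wide, 28 mm deep, its edge bevelled 2 mm at 45 degrees all round. Value in rad: 0 home, grows clockwise from above, stops at 0 and 1.3; past a stop the slot gives against a spring, 1.5 N m per rad. Friction 0.03 N m, bolt 0.015 more; stays where left. Key play in the slot about 0.14 rad each way.
- bolt (a joint): Brass bolt that sticks out of the lock's -x side into the keeper, in m: 0 to 0.001 thrown (start), about 0.0125 drawn back. The core pushes it back as it turns to the stop; it stays drawn when the core goes home again.
- key: Key, 69 mm high, 40 g, upright in the holder. Origin at the middle of the blade's tip, z up to the head. Steel blade 14 mm wide (x), 4 mm thick (y), z 0 to 26 mm; collar 18 x 8 mm from z 26 mm, rests on the core face when fully in; red head 30 mm wide (x), 10 mm thick (y), z 31 to 69 mm: pinch it across y. Same after a half turn.
- holder: Wooden key holder, fixed, 64 x 46 x 32 mm; origin at the centre of its underside. A slot 24 mm deep in its top, along its x, holds the key's blade with 1.2 mm of play all round; the key's tip stands 8 mm above the worktop.
- ramekin: White ceramic ramekin, loose, 73 mm in diameter, 41 mm high, about 56 mm wide inside, inner floor 4 mm up; origin at the centre of its underside.
- spice_jar: Spice jar with a black cap, 41 mm in diameter, 105 mm high, bystander; origin at the centre of its underside.
- mug: Small blue mug, 58 x 82 x 49 mm, bystander; origin at its underside.
- lime: Lime, 57 x 46 x 45 mm, bystander; origin at its underside.
Not all that is in view belongs to the job. What is shaped like the key but orange or yellow is not meant.

How it is judged:
By the outcome, as a careful person would: the job done as asked, in the order asked, and still so for the second after the job is handed in, with the robot touching nothing.
It also fails if it takes over 72 s, if anything falls off the work surface, if the arm or the gripper's body presses on something with over 40 N, if the wrist force passes 120 N, or if a joint passes its speed limit or range.

## Working session

There is one attempt and no reset: what is moved stays moved. The work goes in short steps, Python scripts to look and compute and a shell command to move; the robot and the scene stay as the last step left them, time stands still between calls to the robot, and variables do not carry over. Pictures are saved under pics/ and viewed, at most 10 in all, crops included, and the job is handed in when it is done.

```bash
mkdir -p pics; ls; cat > h.py <<'E'
import numpy as np, cv2
from station import observe, read_camera, sign_off, find_in, mark_of
def world(p,c): return np.linalg.inv(np.array(p["view"]))@np.r_[c,1]
def pix(p,w):
    c=np.array(p["view"])@np.r_[w,1]; return np.array([p["fx"]*c[0]/c[2]+p["cx"],p["fy"]*c[1]/c[2]+p["cy"]])
def ray(p,uv,z):
    V=np.linalg.inv(np.array(p["view"])); d=V[:3,:3]@np.array([(uv[0]-p["cx"])/p["fx"],(uv[1]-p["cy"])/p["fy"],1]); o=V[:3,3]
    return o+d*(z-o[2])/d[2]
def tri(ps,uvs):
    A=[];b=[]
    for p,uv in zip(ps,uvs):
        V=np.linalg.inv(np.array(p["view"])); d=V[:3,:3]@np.array([(uv[0]-p["cx"])/p["fx"],(uv[1]-p["cy"])/p["fy"],1]); d/=np.linalg.norm(d)
        P=np.eye(3)-np.outer(d,d); A.append(P); b.append(P@V[:3,3])
    return np.linalg.lstsq(np.vstack(A),np.hstack(b),rcond=None)[0]
E
python3 - <<'E'
from h import *
s=observe(); print({k:np.round(v,3).tolist() for k,v in s.items()})
for n in ("scene","top"):
    p=read_camera(n); cv2.imwrite(f"pics/{n}0.png",p["pixels"])
    np.set_printoptions(precision=1,suppress=True); print(n,p["fx"],np.linalg.inv(np.array(p["view"]))[:3])
    for l in ("box","keyway","key","holder","ramekin","spice_jar","mug","lime"):
        for r in mark_of(p,l)[:3]: print(l,round(r["conf"],2),world(p,r["centre"])[:3],pix(p,world(p,r["centre"])[:3]))
E
```

```text
pics
{'t': 0.0, 'qpos': [-1.307, 0.343, 1.525, -0.0, 1.275, -0.146], 'qvel': [-0.0, -0.001, 0.001, -0.001, -0.0, 0.002], 'tau': [0.002, -43.124, -24.422, 0.072, 0.056, -0.0], 'eef_pos': [209.056, -481.131, 226.025], 'eef_rot': [-0.001, 0.979, 0.203, -0.0], 'force': [0.233, -0.135, -0.005], 'ft_torque': [-0.009, -0.023, 0.003], 'gripper_force': 0.0, 'finger_gap': 91.456}
scene 411.85574067117534 [[ -0.9  -0.3   0.4 197.1]
 [ -0.5   0.5  -0.7 775.8]
 [  0.   -0.8  -0.6 706.9]]
box 0.65 [544.6  32.   -1. ] [297.5 232.5]
keyway 0.81 [516.2  36.6  99.9] [309.1 206.2]
key 0.81 [439.6 419.8   1.3] [251.5 366.5]
key 0.74 [431.4 344.2  -1.9] [275.3 339.7]
key 0.51 [469.4 254.6   4. ] [280.9 299.9]
holder 0.96 [471.1 250.8  -4.8] [280.9 301.1]
ramekin 0.81 [ 423.6 -288.9   -1. ] [381.6 186.9]
spice_jar 0.76 [ 653.  -230.8   -3.6] [305.5 174.9]
mug 0.92 [ 715.8 -146.2    2.3] [275.  180.3]
lime 0.74 [548.7 334.9   3.9] [229.6 310.4]
top 445.4527346554331 [[   0.    -1.     0.   512.2]
 [  -1.    -0.    -0.    73.1]
 [   0.    -0.    -1.  1414.6]]
box 0.61 [545.7  30.1  -4.7] [292.1 227.9]
keyway 0.67 [517.9  38.6 102.9] [290.2 236.4]
key 0.6 [475.8 257.8   6.6] [219.6 249.5]
key 0.57 [438.7 424.8   2.4] [166.4 260.9]
holder 0.59 [472.3 253.1   1.2] [221.3 250.5]
ramekin 0.77 [ 428.3 -291.3    0.3] [392.9 265.6]
spice_jar 0.68 [ 648.  -228.6   -2.5] [373.  196.6]
mug 0.85 [ 716.5 -140.8   -1.4] [345.8 175. ]
lime 0.7 [558.9 334.7   0.2] [195.9 222.9]
```

```bash
python3 - <<'E'
import cv2,numpy as np
a=cv2.imread("pics/scene0.png"); b=cv2.imread("pics/top0.png")
A=cv2.resize(a[180:400,210:410],(400,440),interpolation=3); B=cv2.resize(b[180:290,140:240],(400,440),interpolation=3)
cv2.imwrite("pics/c0.png",np.hstack([A,B]))
E
```

```text
(no output)
```

View pics/c0.png

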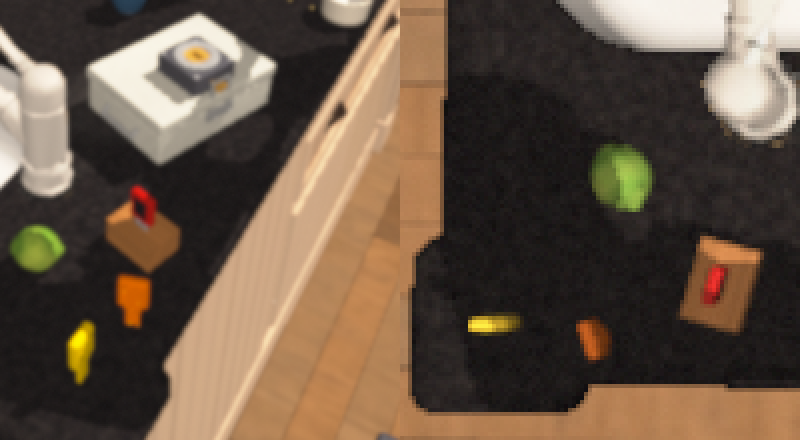

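View pics/top0.png

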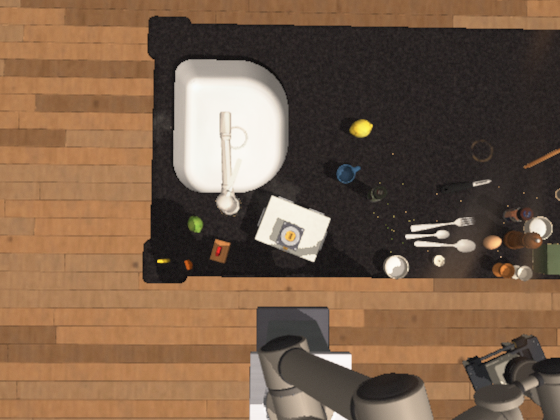

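The red key is upright in the holder at top pixel (219,250). The lookalikes are orange at (188,265) and yellow at (163,261). The lock on the box is at (290,236), with the box yawed about -16°, and the ramekin is at (396,267).

```bash
cat >> h.py <<'E'
from scipy.spatial.transform import Rotation as R
np.set_printoptions(precision=2,suppress=True)
def tool():
    s=observe(); q=s["eef_rot"]; return np.array(s["eef_pos"]),R.from_quat([q[1],q[2],q[3],q[0]]).as_matrix(),s
def go(t,yaw=None):
    "shift in tool axes (mm) and turn (rad) to reach world TCP t with tool x at yaw deg"
    p,M,s=tool(); y=np.degrees(np.arctan2(M[1,0],M[0,0]))
    d=None if yaw is None else np.radians((y-yaw+180)%360-180)
    print("t",s["t"],"pos",p,"yaw",round(y,2),"F",np.array(s["force"]),"shift",M.T@(np.array(t)-p),"turn",d)
E
python3 - <<'E'
from h import *
p=read_camera("wrist"); P,M,s=tool()
V=np.linalg.inv(np.array(p["view"])); print(p["fx"],M.T@(V[:3,3]-P),M.T@V[:3,:3])
go([472,240,230],-16); go([470,45,230],-16)
E
```

```text
307.8400894269046 [  77.57    0.71 -157.93] [[ 0.   -0.96 -0.29]
 [ 1.    0.   -0.  ]
 [ 0.   -0.29  0.96]]
t 0.95 pos [ 209.19 -481.52  226.75] yaw 23.48 F [0.5  0.74 0.73] shift [ 528.54 -557.05   -3.3 ] turn 0.689085112043632
t 0.95 pos [ 209.19 -481.52  226.75] yaw 23.48 F [0.5  0.74 0.73] shift [ 449.   -378.99   -3.29] turn 0.689085112043632
```

```bash
python3 -m creep '[[[0.12,-0.086,0],0.15],[[0.16,-0.114,0],0.22],[[0.20,-0.143,0],0.3],[[0.235,-0.168,0],0.36],[[0.27,-0.193,0],0.42],[[0.305,-0.218,0],0.48],[[0.34,-0.243,0],0.54],[[0.375,-0.268,0],0.6],[[0.41,-0.293,0.01],0.66],[[0.44,-0.315,0.02],0.69],[[0.47,-0.336,0.03],0.69],[[0.491,-0.351,0.035],0.69]]' 0
python3 -m creep '[[[0.02,0,0],0],[[0.02,0,0],0],[[0.02,0,0],0]]' 0
python3 - <<'E'
from h import *
go([520,37,190],-16)
p=read_camera("wrist"); cv2.imwrite("pics/w1.png",p["pixels"])
for r in mark_of(p,"keyway")[:2]: print(r["conf"],world(p,r["centre"]))
E
```

```text
t: 1.95
eef_pos: [466.4, -52.3, 207.9]
eef_rot: [0.0, 0.99, -0.14, 0.001]
force: [0.2, -0.9, -0.2]
finger_gap: 91.8
gripper_force: 0.0
t: 2.2
eef_pos: [484.9, -59.5, 207.4]
eef_rot: [0.0, 0.99, -0.139, -0.0]
force: [0.4, 0.2, 0.4]
finger_gap: 91.7
gripper_force: 0.0
t 2.2 pos [484.91 -59.48 207.4 ] yaw -15.98 F [0.39 0.2  0.37] shift [   7.19 -102.42   17.35] turn 0.0004213348904704382
0.76 [520.22  38.26  98.64   1.  ]
```

View pics/w1.png

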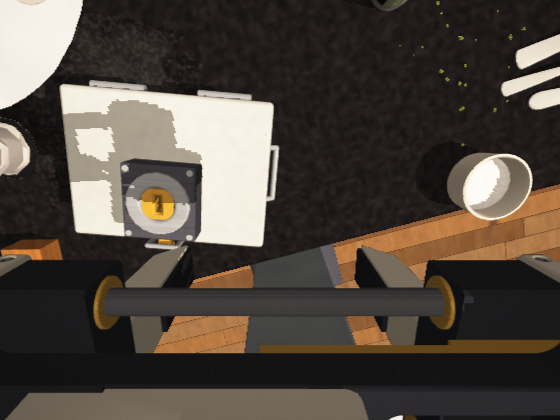

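The wrist picture shows the slot in the brass core at about (158,204). The lid corners are at (62,86), (273,102), (263,246) and (77,232), and the ramekin is at (490,187). I'll centre over the lock.

```bash
python3 -m creep '[[[0.002,-0.03,0.01],0.03],[[0.005,-0.065,0.017],0.07],[[0.007,-0.102,0.017],0.07],[[0.007,-0.102,0.017],0.07],[[0.007,-0.102,0.017],0.07]]' 0
python3 - <<'E'
from h import *
p=read_camera("wrist"); cv2.imwrite("pics/w2.png",p["pixels"])
np.savez("w2.npz",view=p["view"],fx=p["fx"],fy=p["fy"],cx=p["cx"],cy=p["cy"])
u=pix(p,[520,38,100]); print(u)
x,y=np.int32(u); c=p["pixels"][y-60:y+60,x-60:x+60]; cv2.imwrite("pics/w2c.png",np.hstack([cv2.resize(c[30:90,30:90],(480,480),interpolation=0)]))
print(x-30,y-30)
h=mark_of(p,"keyway"); print([world(p,r["centre"]) for r in h])
hsv=cv2.cvtColor(p["pixels"],cv2.COLOR_BGR2HSV)
m=cv2.inRange(p["pixels"],(180,180,180),(255,255,255)); cs,_=cv2.findContours(m,0,2)
for k in sorted(cs,key=cv2.contourArea)[-3:]: print(cv2.minAreaRect(k),cv2.contourArea(k), cv2.approxPolyDP(k,8,True).reshape(-1,2).tolist())
go([472,240,190],-20)
E
```

```text
t: 2.72
eef_pos: [519.2, 36.6, 190.8]
eef_rot: [0.0, 0.985, -0.173, -0.0]
force: [-0.6, -1.1, -0.2]
finger_gap: 92.1
gripper_force: 0.0
[271.15 214.52]
241 184
[array([515.41,  41.13, 102.08,   1.  ])]
((271.83502197265625, 216.19033813476562), (60.63124084472656, 63.90860366821289), 85.91438293457031) 2951.0 [[282, 187], [260, 188], [241, 209], [248, 237], [275, 244], [262, 246], [301, 229], [302, 205]]
((82.5, 69.5), (139.0, 165.0), 90.0) 17861.5 [[0, 104], [47, 139], [91, 124], [138, 80], [165, 0], [0, 0]]
((270.9333801269531, 175.76458740234375), (220.17623901367188, 151.29403686523438), 0.8951737284660339) 18470.0 [[162, 101], [188, 165], [310, 174], [308, 252], [367, 246], [381, 102]]
t 2.8167 pos [519.07  35.07 190.96] yaw -20.12 F [-0.02  0.42  0.36] shift [-114.7  -176.23    0.85] turn -0.0021313144980735815
```

View pics/w2c.png

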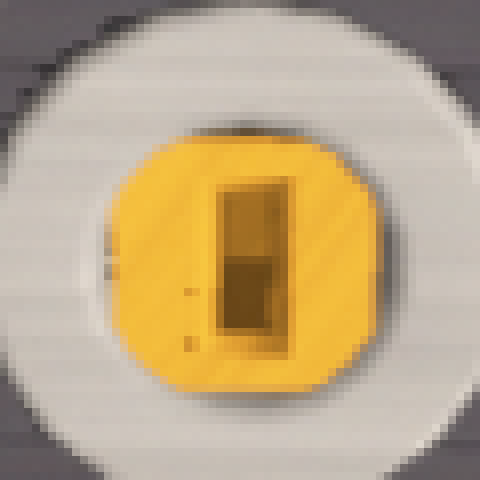

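The slot with its bevels spans crop x 198-295 and y 178-357, so the mouth centre is at full-picture pixel (271.1, 216.9).

```bash
python3 - <<'E'
from h import *
p=dict(np.load("w2.npz"))
print("keyway",ray(p,(271.1,216.9),100))
c=[ray(p,u,70) for u in((162,101),(381,102),(367,246))]; print(c)
d=c[0]-c[1]; print("yaw",np.degrees(np.arctan2(-d[0],d[1])),np.linalg.norm(d)); d=c[1]-c[2]; print(np.degrees(np.arctan2(d[1],d[0])),np.linalg.norm(d))
s=read_camera("scene"); t=read_camera("top")
print("faucet",ray(s,(232,270),0),[ray(t,(228,203),z) for z in (0,150,300)])
print("ray sc top-of-faucet",[ray(s,(230,215),z) for z in (150,200,250)])
E
```

```text
keyway [518.02  38.77 100.  ]
[array([638.35,  94.11,  70.  ]), array([573.79, -81.31,  70.  ]), array([448.89, -35.64,  70.  ])]
yaw -20.20549957917679 186.92341042394443
-20.08413038808977 132.98412571003354
faucet [613.71 232.63   0.  ] [array([623.02, 234.29,   0.  ]), array([611.27, 217.2 , 150.  ]), array([599.53, 200.11, 300.  ])]
ray sc top-of-faucet [array([622.53, 215.24, 150.  ]), array([584.33, 265.57, 200.  ]), array([546.13, 315.89, 250.  ])]
```

View pics/scene0.png

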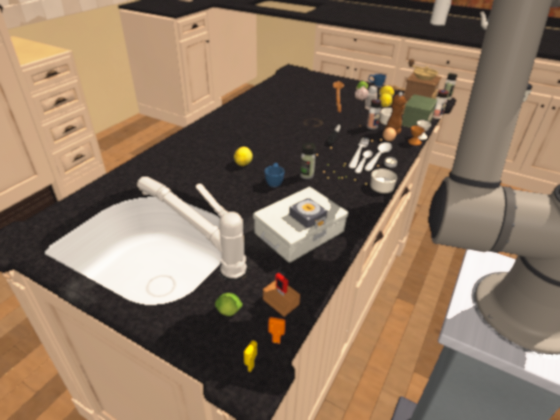

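```bash
python3 -m creep '[[[-0.02,-0.032,0.005],0],[[-0.04,-0.064,0.01],0],[[-0.06,-0.096,0.015],0],[[-0.08,-0.128,0.023],0],[[-0.10,-0.16,0.023],0],[[-0.116,-0.186,0.023],0],[[-0.116,-0.186,0.023],0],[[-0.116,-0.186,0.023],0],[[-0.116,-0.186,0.023],0]]' 0
python3 - <<'E'
from h import *
p=read_camera("wrist"); cv2.imwrite("pics/w3.png",p["pixels"])
np.savez("w3.npz",view=p["view"],fx=p["fx"],fy=p["fy"],cx=p["cx"],cy=p["cy"])
u=pix(p,[472,253,77]); x,y=np.int32(u)-40; print(u,x,y)
cv2.imwrite("pics/w3c.png",cv2.resize(p["pixels"][y:y+80,x:x+80],(560,560),interpolation=0))
m=cv2.inRange(p["pixels"][y:y+80,x:x+80],(0,0,110),(60,60,255)); cs,_=cv2.findContours(m,0,2)
print([(cv2.minAreaRect(k)) for k in cs])
go([474,250,167],-20)
E
```

```text
t: 3.67
eef_pos: [474.8, 249.5, 167.8]
eef_rot: [0.0, 0.985, -0.175, 0.0]
force: [-0.1, -0.4, 0.1]
finger_gap: 91.8
gripper_force: 0.0
[270.28 219.15] 230 179
[((39.665931701660156, 36.48893737792969), (41.24177932739258, 12.439053535461426), 86.18592071533203)]
t 3.7167 pos [474.96 249.19 167.86] yaw -20.17 F [ 0.16  0.24 -0.37] shift [-1.18 -0.43  0.86] turn -0.003006845037321743
```

View pics/w3c.png

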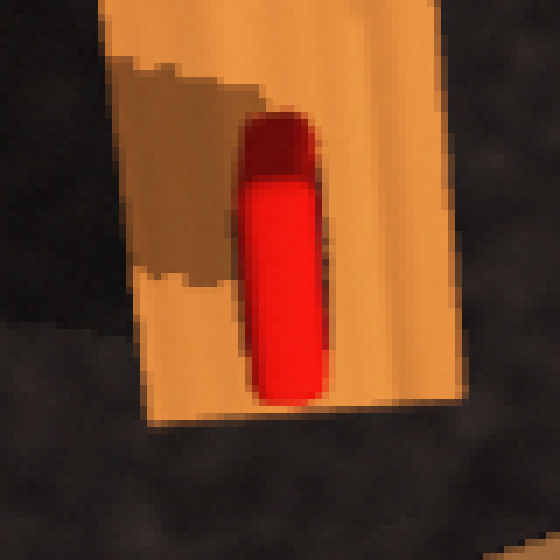

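The crop shows the red head's top face between crop y 180 and 400. Its centre is at about (285,290), which is full-picture pixel (270.2, 219.9).

```bash
python3 - <<'E'
from h import *
p=dict(np.load("w3.npz")); f=lambda x,y:(230+x/7-.5,179+y/7-.5)
k=lambda u,z:ray(p,f(*u),z)
a,b=k((280.5,180),77),k((289,403),77); d=a-b
print("key",(a+b)/2,k((285,290),77),np.degrees(np.arctan2(d[1],d[0])),np.linalg.norm(d))
for e in (((102,10),(150,425)),((438,10),(467,398))):
    d=k(e[0],32)-k(e[1],32); print("holder yaw",np.degrees(np.arctan2(d[1],d[0])))
d=k((467,398),32)-k((150,425),32); print(np.degrees(np.arctan2(d[1],d[0]))+90,np.linalg.norm(d))
# second view height check
t=read_camera("top"); m=cv2.inRange(t["pixels"][235:262,205:235],(0,0,120),(70,70,255)); n=cv2.moments(m,True)
uv=(205+n['m10']/n['m00'],235+n['m01']/n['m00']); print("top px",uv,"ray z=65",ray(t,uv,65),"tri",tri([p,t],[f(285,290),uv]))
s=read_camera("scene"); print("holder-key marks",[ (l,[world(q,r["centre"])[:3] for r in mark_of(q,l)[:2]]) for q in (s,) for l in ("holder",)])
E
```

```text
key [470.98 253.46  77.  ] [471.36 253.29  77.  ] -18.222001791887894 28.598479946852105
holder yaw -15.172455181906912
holder yaw -14.902087714879727
-14.882928032178938 46.51171652793817Traceback (most recent call last):
  File "<stdin>", line 11, in <module>
ZeroDivisionError: float division by zero
```

```bash
python3 - <<'E'
from h import *
p=dict(np.load("w3.npz")); t=read_camera("top"); s=read_camera("scene")
out=[]
for n,q,(x,y,w,h) in (("top",t,(205,235,30,27)),("scene",s,(270,268,20,30))):
    im=cv2.imread(f"pics/{n}0.png")[y:y+h,x:x+w]; m=cv2.inRange(im,(0,0,110),(75,75,255)); r=np.argwhere(m)
    c=r.mean(0); print(n,len(r),c[1]+x,c[0]+y,"top row",r[:,0].min()+y); out.append((q,(c[1]+x,c[0]+y)))
print("tri head centroid",tri([o[0] for o in out],[o[1] for o in out]))
go([471.2,253.4,41],-16)
E
```

```text
top 63 218.06349206349205 251.47619047619048 top row 244
scene 148 281.9256756756757 282.55405405405406 top row 273
tri head centroid [469.84 254.94  59.67]
t 3.8667 pos [475.05 249.38 167.86] yaw -20.2 F [ 0.51 -0.16 -0.27] shift [ -5.04  -2.45 126.86] turn -0.07324885289733339
```

The key's height agrees from two views: head centre z≈60, expected 58. Descending and gripping.

```bash
python3 -m creep '[[[-0.005,-0.0025,0.02],-0.07],[[-0.005,-0.0025,0.055],-0.073],[[-0.005,-0.0025,0.09],-0.073],[[-0.005,-0.0025,0.115],-0.073],[[-0.005,-0.0025,0.127],-0.073],[[-0.005,-0.0025,0.127],-0.073],[[-0.005,-0.0025,0.127],-0.073]]' 0
python3 -c "from h import *;go([471.2,253.4,41],-16)"
```

```text
t: 4.45
eef_pos: [470.9, 254.1, 40.6]
eef_rot: [0.0, 0.99, -0.139, -0.0]
force: [0.0, 0.2, 0.1]
finger_gap: 91.3
gripper_force: 0.0
t 4.45 pos [470.86 254.13  40.57] yaw -15.95 F [0.02 0.17 0.07] shift [ 0.52  0.61 -0.43] turn 0.0009344614417355631
```

```bash
python3 -m creep '[[[0,0,0],0],[[0,0,0],0],[[0,0,0],0],[[0,0,0],0],[[0,0,0],0],[[0,0,0],0],[[0,0,0],0],[[0,0,0],0],[[0,0,0],0],[[0,0,0],0]]' 1; python3 -c "from h import *;go([471.2,253.4,41],-16);print(observe()['ft_torque'])"
```

```text
t: 5.28
eef_pos: [470.6, 254.9, 40.7]
eef_rot: [0.0, 0.99, -0.138, -0.0]
force: [-0.0, 0.1, -0.5]
finger_gap: 29.8
gripper_force: 0.0
t 5.2833 pos [470.65 254.86  40.67] yaw -15.88 F [-0.02  0.11 -0.51] shift [ 0.93  1.26 -0.33] turn 0.0020831984876482175
[ 0.06  0.04 -0.  ]
```

```bash
python3 -m creep '[[[0,0,0],0],[[0,0,0],0],[[0,0,0],0],[[0,0,0],0],[[0,0,0],0],[[0,0,0],0]]' 1; python3 -c "
from h import *
for i in range(3):
  read_camera('top');go([471.2,253.4,41],-16);print(observe()['ft_torque'],observe()['finger_gap'],observe()['gripper_force'])"
```

```text
t: 5.78
eef_pos: [470.7, 254.8, 40.7]
eef_rot: [0.0, 0.99, -0.138, -0.0]
force: [-0.1, 1.2, -0.1]
finger_gap: 9.9
gripper_force: 30.0
t 5.8333 pos [470.68 254.86  40.69] yaw -15.88 F [ 0.78  0.47 -0.16] shift [ 0.9   1.26 -0.31] turn 0.0020810470626651716
[ 0.08  0.03 -0.01] 9.511837490598698 29.999805986881256
t 5.8833 pos [470.67 254.84  40.69] yaw -15.88 F [ 0.26  0.2  -0.22] shift [ 0.91  1.24 -0.31] turn 0.0020320490595736934
[ 0.03 -0.02 -0.01] 9.715909638528604 29.999883770942688
t 5.9333 pos [470.65 254.83  40.68] yaw -15.89 F [ 0.42 -0.5  -0.88] shift [ 0.92  1.23 -0.32] turn 0.0019692466097439203
[0.04 0.   0.05] 9.695255134293282 29.999864101409912
```

```bash
python3 -m creep '[[[0,0,-0.01],0],[[0,0,-0.03],0],[[0,0,-0.06],0],[[0,0,-0.095],0],[[0,0,-0.12],0],[[0,0,-0.12],0],[[0,0,-0.12],0]]'
python3 - <<'E'
from h import *
p=read_camera("wrist")
np.savez("w4.npz",view=p["view"],fx=p["fx"],fy=p["fy"],cx=p["cx"],cy=p["cy"])
P,M,s=tool(); 
for z in (0,33): print(pix(p,P+M@[0,0,z]))
x,y=np.int32(pix(p,P+M@[0,0,15]))-40
cv2.imwrite("pics/w4c.png",cv2.resize(p["pixels"][y:y+80,x:x+80],(560,560),interpolation=0)); print(x,y,s['finger_gap'])
go([518,38.8,160],-20.1)
E
```

```text
t: 6.52
eef_pos: [471.4, 255.2, 162.8]
eef_rot: [-0.001, 0.99, -0.138, 0.002]
force: [-0.7, -0.4, -1.2]
finger_gap: 10.1
gripper_force: 30.0
[273.69 262.95]
[273.84 241.03]
233 212 10.054335197072644
t 6.5667 pos [470.51 254.8  161.2 ] yaw -15.88 F [-0.27 -0.07 -0.35] shift [104.78 194.76   1.2 ] turn 0.07366488221741219
```

View pics/w4c.png

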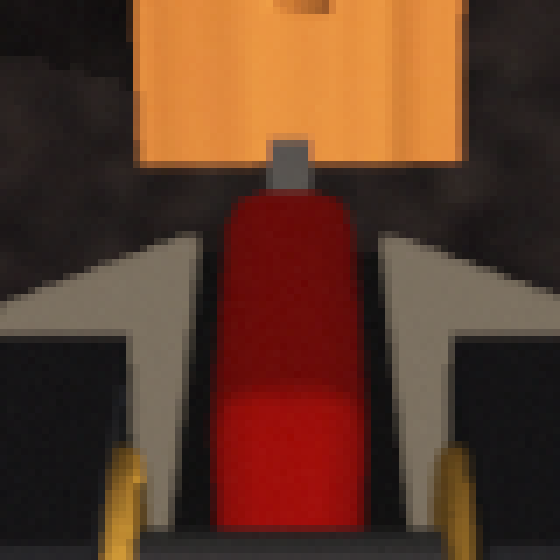

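The held key is centred between the fingers, with its blade at crop x 266-314, and aligned with the tool. The camera bias looks negligible. Carrying it to the lock.

```bash
python3 -m creep '[[[0.015,0.027,0],0.01],[[0.034,0.063,0],0.03],[[0.053,0.099,0],0.05],[[0.072,0.135,0],0.07],[[0.09,0.168,0],0.074],[[0.102,0.19,0.005],0.074],[[0.105,0.195,0.01],0.074],[[0.105,0.195,0.017],0.074],[[0.105,0.195,0.017],0.074],[[0.105,0.195,0.017],0.074]]'
python3 - <<'E'
from h import *
p=read_camera("wrist"); cv2.imwrite("pics/w5.png",p["pixels"])
P,M,s=tool(); x,y=np.int32(pix(p,P+M@[0,0,25]))-35
print(pix(p,[518.0,38.8,100]),[pix(p,P+M@[dx,0,33]) for dx in (-7,0,7)])
cv2.imwrite("pics/w5c.png",cv2.resize(p["pixels"][y:y+70,x:x+70],(560,560),interpolation=0)); print(x,y)
go([518,38.8,120],-20.1)
E
```

```text
t: 7.4
eef_pos: [517.2, 39.8, 142.6]
eef_rot: [-0.0, 0.985, -0.174, -0.001]
force: [-0.3, 0.0, -0.7]
finger_gap: 9.7
gripper_force: 30.0
[273.85 233.94] [array([272.4 , 250.27]), array([272.38, 240.58]), array([272.37, 230.7 ])]
237 210
t 7.45 pos [517.65  39.97 143.18] yaw -20.02 F [-0.96  0.64 -0.22] shift [ 0.77  0.97 23.18] turn 0.0013528149972158766
```

View pics/w5c.png

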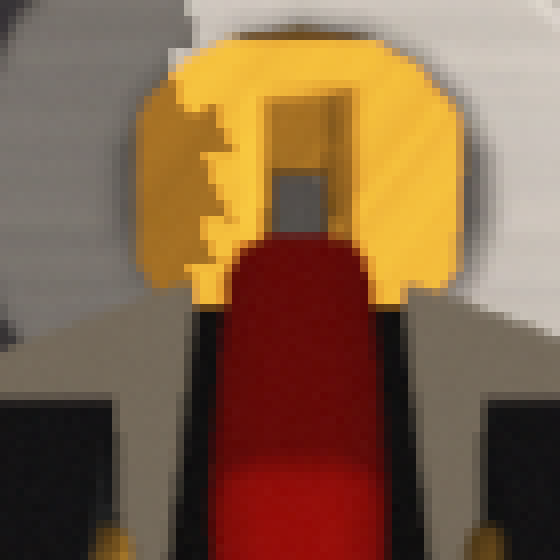

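The slot sits at crop x ~260-328 plus its bevel and the blade tip at 271-327. The key should go about 0.5 mm in -y and 0.9 mm in +x. Starting the insertion gently.

```bash
python3 -m creep '[[[0.0009,-0.0005,0],0],[[0.0009,-0.0005,0.004],0],[[0.0009,-0.0005,0.008],0],[[0.0009,-0.0005,0.011],0],[[0.0009,-0.0005,0.014],0],[[0.0009,-0.0005,0.014],0]]'; python3 -c "from h import *;go([518,38.8,120],-20.1);print(observe()['ft_torque'])"
```

```text
t: 7.95
eef_pos: [518.9, 38.8, 129.0]
eef_rot: [0.0, 0.985, -0.175, -0.001]
force: [-1.0, -0.7, -0.9]
finger_gap: 9.8
gripper_force: 30.0
t 7.95 pos [518.86  38.82 128.96] yaw -20.12 F [-1.04 -0.74 -0.86] shift [-0.79  0.31  8.96] turn -0.00027468510046120065
[ 0.08  0.02 -0.01]
```

```bash
python3 -m creep '[[[0,0,0.002],0],[[0,0,0.004],0],[[0,0,0.006],0],[[0,0,0.008],0],[[0,0,0.008],0]]'; python3 -c "from h import *;go([518,38.8,107],-20.1);print(observe()['ft_torque'])"
```

```text
t: 8.37
eef_pos: [519.1, 38.7, 121.3]
eef_rot: [0.0, 0.985, -0.175, -0.0]
force: [-0.8, 0.4, -0.8]
finger_gap: 10.0
gripper_force: 30.0
t 8.3667 pos [519.12  38.68 121.29] yaw -20.12 F [-0.77  0.36 -0.77] shift [-1.08  0.26 14.3 ] turn -0.00042519615787915314
[ 0.17  0.16 -0.  ]
```

In the slot with no force; pushing on to the collar.

```bash
python3 -m creep '[[[0,0,0.003],0],[[0,0,0.006],0],[[0,0,0.009],0],[[0,0,0.011],0],[[0,0,0.0125],0],[[0,0,0.0125],0]]'; python3 -c "from h import *;go([518,38.8,107],-20.1);print(observe()['ft_torque'])"
```

```text
t: 8.87
eef_pos: [519.1, 38.7, 108.8]
eef_rot: [0.0, 0.985, -0.175, -0.0]
force: [-1.6, -0.2, -0.8]
finger_gap: 9.6
gripper_force: 30.0
t 8.8667 pos [519.13  38.7  108.75] yaw -20.13 F [-1.63 -0.25 -0.76] shift [-1.09  0.29  1.76] turn -0.0004727723373560899
[0.18 0.26 0.03]
```

```bash
python3 -m creep '[[[0,0,0.0008],0],[[0,0,0.0016],0],[[0,0,0.0016],0]]'; python3 -m creep '[[[0,0,0.0006],0],[[0,0,0.0006],0]]'; python3 -m creep '[[[0,0,0.0006],0],[[0,0,0.0006],0]]'; python3 -c "from h import *;go([518,38.8,107],-20.1);print(observe()['ft_torque'])"
```

```text
t: 9.12
eef_pos: [519.2, 38.8, 107.5]
eef_rot: [0.0, 0.985, -0.175, -0.0]
force: [-2.2, 1.0, -0.9]
finger_gap: 9.9
gripper_force: 30.0
t: 9.28
eef_pos: [519.2, 38.7, 107.0]
eef_rot: [0.0, 0.985, -0.175, -0.0]
force: [-2.7, 0.8, 0.1]
finger_gap: 9.9
gripper_force: 30.0
t: 9.45
eef_pos: [519.2, 38.8, 106.6]
eef_rot: [0.0, 0.985, -0.175, -0.0]
force: [-2.7, 1.8, 3.0]
finger_gap: 9.5
gripper_force: 30.0
t 9.45 pos [519.23  38.78 106.57] yaw -20.12 F [-2.74  1.77  3.01] shift [-1.16  0.41 -0.43] turn -0.00037586475248296787
[ 0.29  0.61 -0.02]
```

```bash
python3 -m creep '[[[-0.0007,0,0],0],[[-0.0007,0,0.0003],0],[[-0.0007,0,0.0003],0]]'; python3 -c "from h import *;go([518,38.8,107],-20.1);print(observe()['ft_torque'])"
```

```text
t: 9.7
eef_pos: [519.1, 38.8, 106.5]
eef_rot: [0.0, 0.985, -0.175, 0.001]
force: [-2.3, -0.1, 4.1]
finger_gap: 10.0
gripper_force: 30.0
t 9.7 pos [519.12  38.83 106.54] yaw -20.13 F [-2.26 -0.09  4.06] shift [-1.04  0.41 -0.46] turn -0.0004387415606556003
[0.11 0.31 0.02]
```

Seated: z stopped and Fz is 4 N. Turning clockwise, which is positive about the downward tool z, and watching the torque.

```bash
python3 -c "from h import *;print(observe()['qpos'])"; python3 -m creep '[[[-0.0003,0,-0.0002],0.06],[[-0.0003,0,-0.0002],0.12],[[-0.0003,0,-0.0002],0.18],[[-0.0003,0,-0.0002],0.24],[[-0.0003,0,-0.0002],0.3],[[-0.0003,0,-0.0002],0.36],[[-0.0003,0,-0.0002],0.42],[[-0.0003,0,-0.0002],0.48],[[-0.0003,0,-0.0002],0.54],[[-0.0003,0,-0.0002],0.6],[[-0.0003,0,-0.0002],0.6]]'; python3 -c "from h import *;go([518,38.8,107],-20.1);print(observe()['ft_torque'])"
```

```text
[-0.07  0.46  1.7  -0.    0.97  1.85]
t: 10.62
eef_pos: [519.0, 39.0, 106.6]
eef_rot: [-0.0, 0.889, -0.459, 0.001]
force: [-1.1, 1.1, 2.6]
finger_gap: 10.3
gripper_force: 30.0
t 10.6167 pos [518.97  39.04 106.57] yaw -54.62 F [-1.12  1.1   2.57] shift [-0.37  0.93 -0.43] turn -0.6024124753174944
[0.17 0.03 0.05]
```

```bash
python3 -c "from h import *;print(observe()['qpos'])"; python3 -m creep '[[[0,0,0],0],[[0,0,0],0],[[0,0,0],0],[[0,0,0],0],[[0,0,0],0],[[0,0,0],0],[[0,0,0],0],[[0,0,-0.01],0],[[0,0,-0.02],0],[[0,0,-0.02],0]]' 0.35; python3 -c "from h import *;go([518,38.8,107],-20.1);p=read_camera('wrist');cv2.imwrite('pics/w6.png',p['pixels'][100:400,130:430])"
```

```text
[-0.07  0.46  1.7  -0.    0.97  2.45]
t: 11.45
eef_pos: [519.8, 39.0, 128.9]
eef_rot: [-0.001, 0.889, -0.458, 0.002]
force: [0.2, 0.3, -0.5]
finger_gap: 59.5
gripper_force: 0.0
t 11.45 pos [519.84  38.98 128.9 ] yaw -54.49 F [ 0.2   0.3  -0.51] shift [-0.99  1.68 21.89] turn -0.6002501343453418
```

View pics/w6.png

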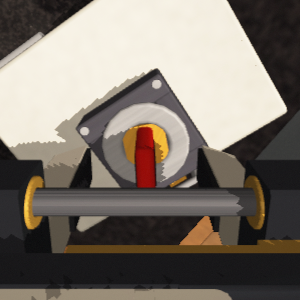

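The joint-6 range would run out before the stop (2.45 of 3.11), so I let go and the key stands in the slot. I'll regrip after a half turn the other way.

```bash
python3 -m creep '[[[0,0,0],-0.12],[[0,0,0],-0.24],[[0,0,0],-0.36],[[0,0,0],-0.48],[[0,0,0],-0.6],[[0,0,0],-0.72],[[0,0,0],-0.84],[[0,0,0],-0.96],[[0,0,0],-1.08],[[0,0,0],-1.2]]' 
python3 -m creep '[[[0,0,0],-0.12],[[0,0,0],-0.24],[[0,0,0],-0.36],[[0,0,0],-0.48],[[0,0,0],-0.6],[[0,0,0],-0.72],[[0,0,0],-0.84],[[0,0,0],-0.96],[[0,0,0],-1.08],[[0,0,0],-1.2]]' 
python3 -m creep '[[[0,0,0],-0.12],[[0,0,0],-0.24],[[0,0,0],-0.36],[[0,0,0],-0.48],[[0,0,0],-0.6],[[0,0,0],-0.72],[[0,0,0],-0.742],[[0,0,0],-0.742],[[0,0,0],-0.742]]' 
python3 -c "from h import *;go([518.97,39.04,106.57],-54.62+180);print(observe()['qpos'])"
```

```text
t: 12.33
eef_pos: [518.4, 39.1, 126.4]
eef_rot: [0.0, 0.992, 0.127, 0.0]
force: [0.1, 0.2, 0.5]
finger_gap: 59.9
gripper_force: 0.0
t: 13.17
eef_pos: [518.3, 39.1, 126.4]
eef_rot: [0.0, 0.747, 0.665, 0.0]
force: [0.3, -0.1, 0.6]
finger_gap: 60.0
gripper_force: 0.0
t: 13.92
eef_pos: [518.4, 39.1, 126.4]
eef_rot: [0.0, 0.459, 0.888, -0.0]
force: [0.1, -0.1, 0.3]
finger_gap: 59.9
gripper_force: 0.0
t 13.9167 pos [518.36  39.08 126.36] yaw 125.34 F [ 0.1  -0.09  0.28] shift [-0.38  0.47 19.8 ] turn -0.000726117897033512
[-0.07  0.44  1.68 -0.    1.02 -0.69]
```

```bash
python3 -m creep '[[[0,0,0.008],0],[[0,0,0.016],0],[[0,0,0.0195],0],[[0,0,0.0195],0]]' 
python3 -m creep '[[[0,0,0],0],[[0,0,0],0],[[0,0,0],0],[[0,0,0],0],[[0,0,0],0],[[0,0,0],0],[[0,0,0],0],[[0,0,0],0],[[0,0,0],0],[[0,0,0],0],[[0,0,0],0],[[0,0,0],0]]' 1
python3 -c "from h import *;go([518.97,39.04,106.57],-20.1+180);print(observe()['ft_torque'])"
```

```text
t: 14.25
eef_pos: [517.4, 39.1, 105.3]
eef_rot: [-0.001, 0.458, 0.889, -0.001]
force: [-0.3, 0.6, -0.2]
finger_gap: 59.9
gripper_force: 0.0
t: 15.25
eef_pos: [518.7, 39.1, 106.9]
eef_rot: [0.0, 0.458, 0.889, 0.0]
force: [1.3, 1.5, -1.0]
finger_gap: 9.6
gripper_force: 29.9
t 15.25 pos [518.73  39.15 106.92] yaw 125.52 F [ 1.34  1.47 -0.99] shift [-0.23  0.14  0.35] turn -0.5999754651508546
[ 0.25 -0.54  0.05]
```

```bash
python3 -m creep '[[[0,0,0],0.06],[[0,0,0],0.12],[[0,0,0],0.18],[[0,0,0],0.24],[[0,0,0],0.3],[[0,0,0],0.36],[[0,0,0],0.42],[[0,0,0],0.48],[[0,0,0],0.54],[[0,0,0],0.6],[[0,0,0],0.64],[[0,0,0],0.64]]' 
python3 -c "from h import *;go([518.97,39.04,106.57],-20.1+180);print(observe()['ft_torque'])"
python3 -m creep '[[[0,0,0],0.03],[[0,0,0],0.06],[[0,0,0],0.09],[[0,0,0],0.09]]' 
python3 -c "from h import *;go([518.97,39.04,106.57],-20.1+180);print(observe()['ft_torque'])"
```

```text
t: 16.25
eef_pos: [518.6, 39.0, 106.9]
eef_rot: [0.0, 0.715, 0.7, 0.0]
force: [1.5, 1.0, 0.0]
finger_gap: 9.7
gripper_force: 29.9
t 16.25 pos [518.6   39.04 106.93] yaw 88.78 F [1.53 1.   0.03] shift [0.01 0.37 0.37] turn -1.2413203616425306
[ 0.17 -0.4   0.09]
t: 16.58
eef_pos: [518.6, 39.0, 106.9]
eef_rot: [0.0, 0.745, 0.667, 0.0]
force: [1.9, 0.7, -0.4]
finger_gap: 9.8
gripper_force: 29.9
t 16.5833 pos [518.56  39.04 106.92] yaw 83.72 F [ 1.93  0.66 -0.37] shift [0.05 0.41 0.35] turn -1.3296615428841396
[ 0.07 -0.47  0.1 ]
```

```bash
T='from h import *;M=tool();print("yaw",np.degrees(np.arctan2(M[1][1,0],M[1][0,0])),observe()["ft_torque"])'
python3 -m creep '[[[0,0,0],0.03],[[0,0,0],0.05],[[0,0,0],0.05]]' | head -1; python3 -c "$T"
python3 -m creep '[[[0,0,0],0.03],[[0,0,0],0.03]]' | head -1; python3 -c "$T"
python3 -m creep '[[[0,0,0],0.03],[[0,0,0],0.03]]' | head -1; python3 -c "$T"
```

```text
t: 16.83
yaw 80.85672563434854 [ 0.09 -0.52  0.01]
t: 17.0
yaw 79.13141901571345 [ 0.12 -0.51  0.05]
t: 17.17
yaw 77.43307800812705 [ 0.11 -0.49  0.04]
```

```bash
cat > tq.py <<'E'
from h import *
a=[]
for i in range(4): a.append(observe()["ft_torque"]); read_camera("top")
M=tool()[1]; print("turned",np.radians(159.9-np.degrees(np.arctan2(M[1,0],M[0,0]))),"T",np.mean(a,0))
E
python3 tq.py
python3 -m creep '[[[0,0,0],0.03],[[0,0,0],0.03]]' | head -1; python3 tq.py
python3 -m creep '[[[0,0,0],0.03],[[0,0,0],0.03]]' | head -1; python3 tq.py
```

```text
turned 1.4387746503270857 T [ 0.08 -0.51  0.05]
t: 17.53
turned 1.4690446052856787 T [ 0.04 -0.54  0.05]
t: 17.9
turned 1.4991290875367467 T [ 0.01 -0.58  0.02]
```

```bash
python3 - <<'E'
from h import *
p=read_camera("wrist"); s=read_camera("scene")
P,M,st=tool(); x,y=np.int32(pix(p,P+M@[0,0,10]))-50
A=cv2.resize(p["pixels"][y:y+100,x:x+100],(400,400),interpolation=0)
u,v=np.int32(pix(s,[500,40,100]))-25; B=cv2.resize(s["pixels"][v:v+50,u:u+50],(400,400),interpolation=2)
cv2.imwrite("pics/w7.png",np.hstack([A,B])); print(st["finger_gap"],st["force"])
E
```

```text
10.000203821081415 [2.58 0.67 0.93]
```

View pics/w7.png

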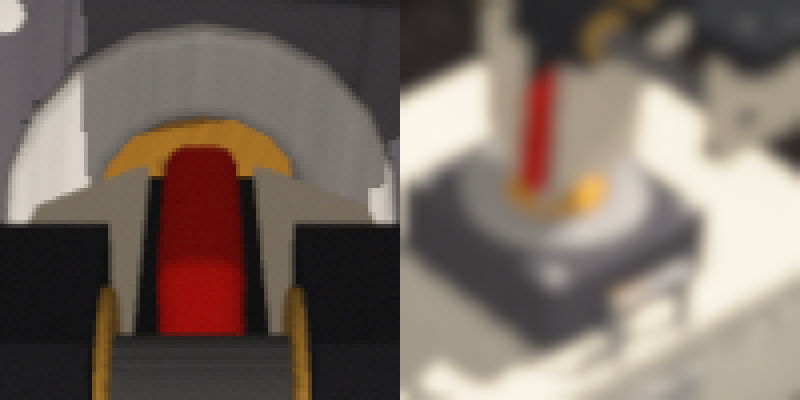

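The key is still square in the fingers. The brass bolt at the keeper, crop (615,295), has mostly vanished, so it is largely drawn back. I'll go on in small steps until the torque rises.

```bash
python3 -m creep '[[[0,0,0],0.03],[[0,0,0],0.03]]' | head -1; python3 tq.py
python3 -m creep '[[[0,0,0],0.03],[[0,0,0],0.03]]' | head -1; python3 tq.py
```

```text
t: 18.37
turned 1.5292925755469455 T [ 0.04 -0.63  0.07]
t: 18.73
turned 1.5591521416911185 T [-0.02 -0.62  0.1 ]
```

```bash
python3 - <<'E'
from h import *
s=read_camera("scene")["pixels"]; a=cv2.imread("pics/scene0.png")
for im in (a,s):
    c=im[208:240,300:340]; m=cv2.inRange(cv2.cvtColor(c,cv2.COLOR_BGR2HSV),(8,90,70),(30,255,255)); print(np.argwhere(m).shape[0],[ (int(x)+300,int(y)+208) for y,x in np.argwhere(m)][-12:])
E
python3 -m creep '[[[0,0,0],-0.04],[[0,0,0],-0.12],[[0,0,0],-0.2],[[0,0,0],-0.28],[[0,0,0],-0.36],[[0,0,0],-0.44],[[0,0,0],-0.52],[[0,0,0],-0.6],[[0,0,0],-0.68],[[0,0,0],-0.76],[[0,0,0],-0.8],[[0,0,0],-0.8]]' ; python3 tq.py
```

```text
57 [(320, 223), (321, 223), (322, 223), (323, 223), (318, 224), (319, 224), (320, 224), (321, 224), (322, 224), (318, 225), (319, 225), (320, 225)]
29 [(310, 209), (311, 209), (312, 209), (313, 209), (305, 210), (306, 210), (307, 210), (308, 210), (309, 210), (310, 210), (311, 210), (312, 210)]
t: 19.98
eef_pos: [518.3, 39.3, 106.8]
eef_rot: [-0.0, 0.527, 0.85, 0.0]
force: [2.8, 1.2, 2.5]
finger_gap: 9.8
gripper_force: 30.0
turned 0.7611469582787149 T [ 0.31 -0.67 -0.02]
```

The bolt's brass at (318-323, 223-225) has disappeared, so it is drawn. Turning back home.

```bash
python3 -m creep '[[[0,0,0],-0.08],[[0,0,0],-0.16],[[0,0,0],-0.24],[[0,0,0],-0.32],[[0,0,0],-0.4],[[0,0,0],-0.48],[[0,0,0],-0.56],[[0,0,0],-0.64],[[0,0,0],-0.7],[[0,0,0],-0.76],[[0,0,0],-0.78],[[0,0,0],-0.78]]' ; python3 tq.py; python3 -m creep '[[[0,0,0],-0.03],[[0,0,0],-0.04],[[0,0,0],-0.04]]'|head -1 ; python3 tq.py
```

```text
t: 21.18
eef_pos: [518.4, 39.2, 106.9]
eef_rot: [0.0, 0.165, 0.986, 0.0]
force: [3.3, 2.4, 2.8]
finger_gap: 10.0
gripper_force: 30.0
turned -0.01874985209581124 T [ 0.54 -0.69 -0.  ]
t: 21.63
turned -0.05939849513881541 T [ 0.68 -0.66 -0.04]
```

```bash
python3 -m creep '[[[0,0,0],-0.02],[[0,0,0],-0.04],[[0,0,0],-0.04]]'|head -1 ; python3 tq.py;  python3 -m creep '[[[0,0,0],-0.02],[[0,0,0],-0.04],[[0,0,0],-0.04]]'|head -1 ; python3 tq.py; python3 -m creep '[[[0,0,0],-0.02],[[0,0,0],-0.04],[[0,0,0],-0.04]]'|head -1 ; python3 tq.py
```

```text
t: 22.08
turned -0.09988897263659521 T [ 0.83 -0.66 -0.05]
t: 22.53
turned -0.13988567760662393 T [ 0.87 -0.68 -0.03]
t: 22.98
turned -0.18004177784920378 T [ 0.93 -0.66 -0.05]
```

```bash
python3 -m creep '[[[0,0,0],-0.03],[[0,0,0],-0.03]]' ; python3 tq.py;  python3 -m creep '[[[0,0,0],-0.03],[[0,0,0],-0.03]]'|head -1 ; python3 tq.py
```

```text
t: 23.35
eef_pos: [518.4, 39.1, 106.8]
eef_rot: [-0.0, 0.07, 0.998, 0.0]
force: [2.3, 4.4, 2.7]
finger_gap: 10.2
gripper_force: 30.0
turned -0.20998936059567885 T [ 0.97 -0.67 -0.12]
t: 23.72
turned -0.23992936085754565 T [ 0.95 -0.67 -0.11]
```

At the home stop, with torque -0.12 N m. Centring the key in its play and pulling it straight up.

```bash
python3 -m creep '[[[0,0,0],0.06],[[0,0,0],0.12],[[0,0,0],0.18],[[0,0,0],0.22],[[0,0,0],0.22]]' ; python3 tq.py;  python3 -m creep '[[[0,0,-0.002],0],[[0,0,-0.004],0],[[0,0,-0.007],0],[[0,0,-0.01],0],[[0,0,-0.013],0],[[0,0,-0.013],0]]'; python3 tq.py
```

```text
t: 24.33
eef_pos: [518.2, 38.6, 106.8]
eef_rot: [-0.0, 0.165, 0.986, -0.0]
force: [1.9, 1.5, 3.6]
finger_gap: 9.5
gripper_force: 29.9
turned -0.021250410375663102 T [ 0.26 -0.4  -0.01]
t: 25.03
eef_pos: [518.6, 39.0, 120.5]
eef_rot: [0.0, 0.165, 0.986, -0.0]
force: [0.9, -0.6, -1.5]
finger_gap: 9.5
gripper_force: 29.9
turned -0.020106068994371826 T [ 0.03 -0.14  0.01]
```

```bash
python3 -m creep '[[[0,0,-0.005],0],[[0,0,-0.012],0],[[0,0,-0.025],0],[[0,0,-0.045],0],[[0,0,-0.065],0],[[0,0,-0.075],0],[[0,0,-0.075],0],[[0,0,-0.075],0]]'
python3 - <<'E'
from h import *
t=read_camera("top"); s=read_camera("scene"); im=t["pixels"]
for n,p in(("top",t),("scene",s)):
  for l in ("ramekin","box","holder"):
    for f in (mark_of,):
        print(n,l,[(round(r["conf"],2),world(p,r["centre"])[:3]) for r in f(p,l)[:1]])
c=cv2.inRange(im[250:285,378:415],(150,150,150),(255,255,255)); k,_=cv2.findContours(c,0,2); k=max(k,key=cv2.contourArea); (u,v),r=cv2.minEnclosingCircle(k); print(u+378,v+250,r,ray(t,(u+378,v+250),41),2*r*1373/t["fx"])
go([425,-290,195],None)
E
```

```text
t: 25.9
eef_pos: [518.4, 39.1, 195.0]
eef_rot: [0.0, 0.165, 0.986, 0.0]
force: [-0.6, 0.5, -0.9]
finger_gap: 9.9
gripper_force: 29.9
top ramekin []
top box []
top holder [(0.9, array([468.67, 256.12,   4.56]))]
scene ramekin [(0.59, array([ 424.36, -289.4 ,   -2.23]))]
scene box [(0.74, array([541.56,  31.41,  -0.98]))]
scene holder [(0.85, array([469.36, 250.03,  -4.19]))]
396.22068977355957 266.6931037902832 11.756747245788574 [ 427.36 -290.97   41.  ] 72.4746430435718
t 26.3 pos [518.17  39.08 194.29] yaw 161.04 F [ 0.18 -0.1  -0.82] shift [ -18.78 -341.5    -0.61] turn None
```

```bash
python3 - <<'E'
from h import *
p=read_camera("wrist"); u=np.int32(pix(p,[518.2,38.9,100])); print(u)
c=p["pixels"][u[1]-16:u[1]+16,u[0]-14:u[0]+14]; h=cv2.cvtColor(c,cv2.COLOR_BGR2HSV)
for r in h[::2,:,2]: print(' '.join('%3d'%x for x in r[::1]))
E
python3 -m creep '[[[-0.002,-0.03,0],0],[[-0.004,-0.065,0],0],[[-0.006,-0.1,0],0],[[-0.008,-0.135,0],0],[[-0.01,-0.17,0],0],[[-0.012,-0.205,0],0],[[-0.014,-0.24,0],0],[[-0.016,-0.275,0],0],[[-0.018,-0.31,0],0],[[-0.019,-0.335,0],0],[[-0.019,-0.341,0],0],[[-0.019,-0.341,0],0]]'; python3 -m creep '[[[0,0,0],0],[[0,0,0],0]]' >/dev/null
python3 - <<'E'
from h import *
p=read_camera("wrist"); cv2.imwrite("pics/w8.png",p["pixels"])
for f in (mark_of,find_in): print([(round(r["conf"],2),world(p,r["centre"])[:3]) for r in f(p,"ramekin")[:1]])
print("rim px at est",pix(p,[426,-290,41]))
m=cv2.inRange(p["pixels"],(120,120,120),(255,255,255)); m=cv2.morphologyEx(m,2,np.ones((3,3)))
for k in cv2.findContours(m,0,2)[0]:
    if cv2.contourArea(k)>600: print(cv2.contourArea(k),cv2.boundingRect(k),cv2.fitEllipse(k))
go([426,-290,190],161)
E
```

```text
[274 214]
210 210 209 200 184 168 147 151 156 149 151 162 165 166 166 145 131 129 128 133 140 154 176 193 201 204 210 216
201 186 171 147 196 238 246 247 247 247 248 249 248 248 247 247 245 247 248 247 245 245 246 246 245 229 205 207
153 169 232 246 247 247 247 248 248 249 248 248 248 247 246 246 248 247 245 245 246 247 248 248 247 247 246 235
229 246 247 247 247 247 247 248 249 222 177 187 192 203 217 226 229 235 241 246 247 227 237 247 247 248 248 248
247 247 247 247 247 248 249 248 248 218 166 169 172 175 175 176 177 168 229 248 249 245 245 247 248 248 248 247
247 247 247 247 248 248 248 248 244 203 163 175 177 173 173 175 177 155 227 247 247 247 248 248 248 248 247 248
247 247 248 249 248 248 248 247 241 202 165 172 173 174 178 178 177 153 226 247 248 248 248 248 247 248 248 248
247 248 248 248 248 247 246 246 244 209 161 171 176 178 177 176 178 155 237 251 249 230 237 248 248 249 248 247
249 248 248 248 247 245 247 248 243 204 160 140 127 129 128 128 129 118 236 251 249 248 248 249 248 248 247 247
248 248 247 246 246 248 247 246 241 207 163 135 118 118 117 117 118 109 236 251 24
[... 1140 characters left out ...]
08594), (29.781667709350586, 33.15026092529297), 7.48616361618042)
3754.5 (235, 161, 71, 71) ((269.830810546875, 196.3439178466797), (69.04537963867188, 69.36115264892578), 88.68368530273438)
11998.5 (417, 129, 143, 192) ((512.9957275390625, 238.75308227539062), (130.21640014648438, 262.8194580078125), 31.131872177124023)
12638.0 (92, 41, 468, 168) ((297.791748046875, 125.50322723388672), (36.18578338623047, 512.112060546875), 71.45934295654297)
1442.5 (263, 0, 56, 56) ((288.26641845703125, 28.369356155395508), (40.9193000793457, 60.71398162841797), 146.60545349121094)
t 27.6667 pos [ 426.05 -288.44  194.95] yaw 161.15 F [ 0.13  0.66 -1.1 ] shift [-0.45 -1.49  4.95] turn 0.002604695294559159
```

The slot edges run straight along the picture columns, so the core is home. The ramekin centre is about (425,-292).

```bash
python3 -c "from h import *;go([420.4,-305.2,44.5],161)"; python3 -m creep '[[[-0.0005,-0.005,0.02],0],[[-0.0005,-0.01,0.05],0],[[-0.0005,-0.015,0.08],0]]'|head -2;  python3 -c "from h import *;go([420.4,-305.2,44.5],161)"
```

```text
t 27.6667 pos [ 426.05 -288.44  194.95] yaw 161.15 F [ 0.13  0.66 -1.1 ] shift [ -0.05 -17.7  150.45] turn 0.002604695294559159
t: 27.92
eef_pos: [422.2, -303.7, 114.9]
t 27.9167 pos [ 422.17 -303.74  114.94] yaw 161.14 F [ 0.06 -0.32  0.29] shift [ 1.41 -1.86 70.44] turn 0.002523528320864523
```

```bash
python3 -m creep '[[[0.001,-0.001,0.025],0],[[0.001,-0.0015,0.045],0],[[0.001,-0.0015,0.06],0],[[0.001,-0.0015,0.067],0],[[0.001,-0.0015,0.07],0],[[0.001,-0.0015,0.07],0],[[0.001,-0.0015,0.07],0]]';  python3 -c "from h import *;go([420.4,-305.2,44.5],161)"
```

```text
t: 28.5
eef_pos: [420.4, -305.3, 45.7]
eef_rot: [0.001, 0.164, 0.986, -0.0]
force: [0.6, 1.4, 0.1]
finger_gap: 10.3
gripper_force: 29.9
t 28.5 pos [ 420.37 -305.26   45.7 ] yaw 161.08 F [0.64 1.36 0.1 ] shift [-0.01  0.06  1.2 ] turn 0.0013612561494621425
```

```bash
python3 -m creep '[[[0,0,0.0012],0],[[0,0,0.0012],0],[[0,0,0.0012],0]]';  python3 -m creep '[[[0,0,0],0],[[0,0,0],0],[[0,0,0],0],[[0,0,0],0],[[0,0,0],0],[[0,0,0],0]]' 0.72
python3 -c "
from h import *
p=read_camera('wrist');cv2.imwrite('pics/w9.png',p['pixels'])
m=cv2.inRange(p['pixels'],(0,0,70),(50,50,255));r=np.argwhere(m);print(len(r),r.min(0),r.max(0),r.mean(0))
for v in range(215,290,5):
  x=np.where(m[v])[0]; print(v,x.min() if len(x) else None,x.max() if len(x) else None)
P,M,s=tool();print(P,[pix(p,P+M@[0,0,z]) for z in (-29,0)])"
```

```text
t: 28.75
eef_pos: [420.0, -305.3, 44.3]
eef_rot: [0.001, 0.165, 0.986, -0.0]
force: [-0.0, -0.5, 0.1]
finger_gap: 10.0
gripper_force: 29.9
t: 29.25
eef_pos: [419.8, -305.1, 43.7]
eef_rot: [0.0, 0.165, 0.986, -0.0]
force: [0.0, 0.1, 0.1]
finger_gap: 25.8
gripper_force: 0.0
1014 [199  45] [321 284] [267.35 271.34]
215 None None
220 None None
225 None None
230 None None
235 None None
240 270 277
245 267 282
250 266 282
255 45 283
260 265 283
265 264 283
270 264 284
275 264 284
280 263 284
285 263 284
[ 419.75 -305.07   43.64] [array([275.35, 291.03]), array([275.1, 263.6])]
```

The key dropped in and stands upright between the parted fingers. I'll tip it over gently toward the far rim.

```bash
python3 -m creep '[[[0,0.004,0],0],[[0,0.007,0],0],[[0,0.010,0],0],[[0,0.013,0],0],[[0,0.016,0],0],[[0,0.019,0],0],[[0,0.022,0],0],[[0,0.022,0],0]]'
python3 -c "
from h import *
p=read_camera('wrist');cv2.imwrite('pics/w10.png',p['pixels'])
m=cv2.inRange(p['pixels'],(0,0,70),(50,50,255))[:,200:350]
for v in range(200,290,6):
  x=np.where(m[v])[0]+200; print(v,x.min() if len(x) else None,x.max() if len(x) else None)
print([(round(r['conf'],2),world(p,r['centre'])[:3]) for r in mark_of(p,'ramekin')[:1]])"
```

```text
t: 29.97
eef_pos: [427.0, -283.6, 43.6]
eef_rot: [-0.0, 0.164, 0.986, 0.0]
force: [0.2, 0.1, -0.2]
finger_gap: 25.5
gripper_force: 0.1
200 None None
206 None None
212 None None
218 None None
224 None None
230 None None
236 None None
242 255 273
248 255 281
254 255 288
260 256 295
266 256 298
272 256 298
278 256 297
284 259 297
[(0.86, array([ 426.9 , -295.25,   -0.09]))]
```

```bash
python3 -m creep '[[[0,0.003,0],0],[[0,0.006,0],0],[[0,0.009,0],0],[[0,0.012,0],0],[[0,0.015,0],0],[[0,0.018,0],0],[[0,0.018,0],0]]'
python3 -c "
from h import *
p=read_camera('wrist');cv2.imwrite('pics/w11.png',p['pixels'])
m=cv2.inRange(p['pixels'],(0,0,70),(50,50,255))[:,200:350]
for v in range(200,290,8):
  x=np.where(m[v])[0]+200; print(v,x.min() if len(x) else None,x.max() if len(x) else None)
P,M,s=tool();print([pix(p,P+M@[0,y,-2]) for y in (-13,13)])
print([(round(r['conf'],2),world(p,r['centre'])[:3]) for r in mark_of(p,'ramekin')[:1]])"
```

```text
t: 30.65
eef_pos: [432.9, -266.6, 43.6]
eef_rot: [-0.0, 0.164, 0.986, 0.0]
force: [0.1, 0.0, 0.2]
finger_gap: 25.9
gripper_force: 0.0
200 None None
208 None None
216 None None
224 None None
232 None None
240 242 271
248 248 294
256 270 296
264 278 295
272 278 295
280 251 295
288 None None
[array([251.28, 265.37]), array([297.91, 265.37])]
[(0.69, array([ 424.89, -298.62,   -2.53]))]
```

```bash
python3 -m creep '[[[0,0.003,0],0],[[0,0.005,0],0],[[0,0.005,0],0],[[0,0.005,0],0],[[0,0.005,0],0],[[0,0.005,0],0],[[0,0.005,0],0],[[0,0.005,0],0]]' 0.2
python3 -m creep '[[[0,0,-0.005],0],[[0,0,-0.015],0],[[0,0,-0.035],0],[[0,0,-0.07],0],[[0,0,-0.11],0],[[0,0,-0.14],0],[[0,0,-0.14],0]]'
python3 -c "
from h import *
p=read_camera('wrist');cv2.imwrite('pics/w12.png',p['pixels'])
m=cv2.inRange(p['pixels'],(0,0,90),(60,60,255))[:,150:350];r=np.argwhere(m)+[0,150];print(len(r),r.min(0),r.max(0))
for h in (20,45): print([ray(p,(u,v),h) for u,v in ((r[:,1].min(),r[r[:,1].argmin(),0]),(r[:,1].max(),r[r[:,1].argmax(),0]))])
print([(round(q['conf'],2),world(p,q['centre'])[:3]) for q in mark_of(p,'ramekin')[:1]],[(round(q['conf'],2),world(p,q['centre'])[:3]) for q in mark_of(p,'key')[:2]],[(round(q['conf'],2),world(p,q['centre'])[:3]) for q in find_in(p,'key')[:2]])
k=p['pixels']; w=cv2.inRange(k,(150,150,150),(255,255,255))[130:260,170:330]; c=max(cv2.findContours(w,0,2)[0],key=cv2.contourArea); print(cv2.boundingRect(c))
go([420,-292,190],161)"
```

```text
t: 31.42
eef_pos: [434.3, -262.6, 43.6]
eef_rot: [-0.0, 0.165, 0.986, -0.0]
force: [-0.0, -0.3, 0.1]
finger_gap: 72.1
gripper_force: 0.0
t: 32.0
eef_pos: [437.0, -264.6, 191.0]
eef_rot: [0.006, 0.165, 0.986, -0.003]
force: [1.4, -0.9, -0.0]
finger_gap: 73.1
gripper_force: 0.0
591 [180 253] [212 282]
[array([ 417.76, -283.41,   20.  ]), array([ 431.06, -254.75,   20.  ])]
[array([ 413.49, -280.01,   45.  ]), array([ 425.77, -253.53,   45.  ])]
[] [(0.65, array([ 423.98, -306.  ,    2.14]))] [(0.62, array([ 432.27, -273.13,   43.64]))]
(40, 27, 69, 71)
t 32.2 pos [ 433.8  -262.03  183.13] yaw 161.05 F [-0.27  0.74 -0.78] shift [  3.33 -32.83  -6.87] turn 0.000882858346150375
```

```bash
python3 -m creep '[[[0,0.03,-0.01],0],[[0,0.065,-0.02],0],[[0,0.1,-0.02],0],[[0,0.1,-0.02],0],[[0,0.1,-0.02],0],[[0,0.1,-0.02],0],[[0,0.1,-0.02],0],[[0,0.1,-0.02],0]]' | head -2
python3 -c "
from h import *
s=read_camera('scene');a=cv2.imread('pics/scene0.png');b=s['pixels'];cv2.imwrite('pics/s_end.png',b)
for l in('key','ramekin'): print(l,[(round(q['conf'],2),world(s,q['centre'])[:3]) for q in mark_of(s,l)[:4]])
m=cv2.inRange(b[150:200,360:405],(0,0,90),(70,70,255));r=np.argwhere(m);print('red',len(r),r.min(0)+[150,360],r.max(0)+[150,360]) if len(r) else print('no red'); print('exp rim',pix(s,[433,-266,41]),'tip',pix(s,[420,-305,4]))
c=b[208:240,300:340];q=np.argwhere(cv2.inRange(cv2.cvtColor(c,cv2.COLOR_BGR2HSV),(8,90,70),(30,255,255)));print(len(q),q.max(0)+[208,300])
print(observe()['t'],observe()['force'])"
```

```text
t: 32.87
eef_pos: [466.3, -168.8, 203.1]
key [(0.87, array([428.52, 343.92,  -3.5 ])), (0.62, array([437.61, 419.55,  -0.18])), (0.42, array([ 420.45, -309.8 ,    1.09]))]
ramekin [(0.77, array([ 421.82, -288.18,   -0.64]))]
red 16 [175 376] [193 404]
exp rim [378.5  177.95] tip [384.69 183.31]
30 [210 314]
33.0167 [-0.12  0.97 -0.47]
```

```bash
python3 -c "from station import sign_off;print(sign_off())"
```

```text
the job is handed in; nothing more can be done
None
```

The box is unlocked (bolt drawn back, lock turned home), the red key is leaning blade down in the ramekin, and I handed the job in at about 33 s of the 72 s allowed; I saw no sign that anything else had moved, but the verdict was not shown.

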